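# Size a guide pin in the ring stand

### The arm

A 6-joint arm with a two-finger parallel gripper is mounted at the origin on a cart in front of the work surface, level with it; the furniture and walls round the work are solid. World frame = base frame: x ahead of the robot, y to its left, z up, the work surface at z = 0. Lengths are in mm, angles in rad, forces in N, time in s.
With the tool pointing down it reaches from about 350 to 775 mm from the base axis. Payload 7.3 kg.
Tool frame: the origin (TCP) lies midway between the tips of the shut fingers; the grasp point (between the pads) lies 19 mm behind it; z points along the fingers, y is the line along which they close (so a half turn about z gives the same grasp; the last joint's range is limited). The gripper opens to 92 mm and grips with 3 to 60 N. Pads are 19 mm wide; open, the fingers measure 130 mm over their backs; the gripper's body (75 mm by 190 mm) begins 47 mm behind the grasp point.
Start: joints at [1.183, 0.342, 1.524, -0, 1.275, -0.146], TCP at [125.695, 509.75, 226.741] pointing down, gripper open.
Joint ranges: [-2.53, 2.53], [-0.77, 2.02], [0.04, 2.7], [-1, 4.14], [0.28, 2.66], [-3.11, 3.11]. Speed limits (rad/s): [2.57, 2.57, 3.14, 3.14, 3.14, 3.14].

### API

Orientations are given as [roll, pitch, yaw] about the fixed x, y, z axes, in that order (R = Rz(yaw) Ry(pitch) Rx(roll)).
In Python, from plant import readout, vision, order, models gives the robot as it stands. The module is installed in compiled form; this text tells all that it offers.
- The arm moves only by the tool step_arm, never from a script. Its argument "series" is text: rows parted by semicolons, each of 7 numbers parted by spaces: the gripper's target within -1 to 1 (shut at 1, half-way at 0, fully open at -1), then the shift along the tool's x, y, z each as a share of 80 mm, from -1 to 1, then the turn, a rotation vector about the tool's x, y, z each as a share of 2 pi rad, from -1 to 1. In form: jaw x y z ax ay az; .... A call has 1 to 20 rows; each row is the pose to reach, as a shift and turn from the pose commanded when the call began, along the tool's axes at that moment, turning the shorter way round; what a row does not reach only later rows make up. A row lasts 1/10 s, in which the tool goes at most 50 mm and 8.59 degrees, less where a joint would pass 70% of its speed; a pose out of reach is approached as far as the arm can. A call with a number of a shift or a turn outside -1 to 1 is refused whole. A call with a gripper value outside its range is refused whole. The fingers move at their own pace and stop on an object; the grip force is fixed at half the most. Time passes only in rows, so rows that repeat a pose let the fingers close. It gives the time, the measured TCP pose, the force, the opening and the grip force at its end, in the units of the state.
- readout.get_obs(): the state, without advancing time (a new reading comes with each control period).
- vision.capture(name): name is "scene" or "top" or "wrist"; returns a dict with "frame" (384x512x3 uint8, red, green, blue), "depth" (384x512 float32, mm along the optical axis (not along the pixel's ray), 0 where there is no reading), "fovy" (degrees; the focal length in pixels is half the picture's height over the tangent of half this angle, whatever the lens; pixels are square), "cx", "cy" (the principal point, pixels), "rvec" (rotation vector, rad) and "tvec" (3), from world to camera coordinates, as OpenCV has them; the wrist camera has in their place "mount" (4x4, takes a point from camera to tool coordinates, whose origin is the TCP and whose axes are the flange's). Camera axes: x right, y down, z forward; pixel columns grow to the right and rows downward; lengths in mm; the calibration is good to about 2 mm. A picture is of the moment at which its call begins: read the wrist's pose just before it.
- order.close_job(): hands the job in; it is judged then, once.
Trained networks look in a picture, given as the dict that the camera call returned (one of the last four; its "shot" number tells which), for a name from the list of things; names that differ only in an ending like _2 or _b are one class to them, and where a whole thing is asked for, a point or a joint stands for the part that bears it (a point fixed in the world has none). Each returns a list of dicts, best first, with "p" (0 to 1); they miss things now and then, are a little off and sometimes report something else, mostly with a low value. They report only what shows in the picture. A call takes as long as a camera call. They do not tell look-alikes from the thing itself.
- models.look_for(picture, thing): "position" ([column, row] in pixels, amid what is visible of it).
- models.pinpoint(picture, thing): "position" ([column, row] in pixels: a listed point, or the origin of a listed thing).
The state is a dict: "time": time; "joint_positions": joint angles; "dq": joint speeds; "tau": joint torques, N m; "tool_pos": TCP position; "tcp_rot": TCP orientation; "contact_force": force on the tool from outside, world axes, zero at the start; "moment": the same for the moment, N m; "grip_width": finger opening in mm; "finger_force": force on a finger pad.
Only numpy, scipy, OpenCV 4.12 (cv2) and the standard library are available. Lean on these libraries where they do the work, as an engineer would, in place of code of your own. Each camera call takes 0.05 s, during which the arm holds its last target. There are 200 camera calls.

### The job

Three round steel pins of different thickness stand in black blocks on the worktop. Size the middle one in thickness: lift it out of its block, hold it upright over the ring stand and lower it through the rings, which get smaller from top to bottom, keeping hold of it until a ring stops it; then let go and leave it standing upright there. Leave the other two pins standing in their blocks.

Things in the scene. Friction and masses are not known exactly. Their poses are not given: they have to be found in the camera images.
- pin_middle_centre (a point): centre (70 mm from either end) of the 24 mm thick round steel pin, 140 mm long; z runs up along it. It starts upright, loose in a black block 70 x 70 x 45 mm fixed to the worktop, in a socket 28 mm wide with its floor 10 mm above the worktop, so its upper end is at 150 mm. This is the pin to be sized (0.14 to 0.28 kg).
- pin_thick_centre (a point): centre (70 mm from either end) of the 44 mm thick round steel pin, 140 mm long; z runs up along it. It starts upright, loose in a black block 70 x 70 x 45 mm fixed to the worktop, in a socket 48 mm wide with its floor 10 mm above the worktop, so its upper end is at 150 mm. A bystander.
- pin_thin_centre (a point): centre (70 mm from either end) of the 12 mm thick round steel pin, 140 mm long; z runs up along it. It starts upright, loose in a black block 70 x 70 x 45 mm fixed to the worktop, in a socket 16 mm wide with its floor 10 mm above the worktop, so its upper end is at 150 mm. A bystander.
- ring_stand: ring stand, fixed: three level steel rings 12 mm high, one above the other on one upright axis. Origin on that axis at worktop height, z up. Bores 56, 40 and 16 mm from the top (outside 72, 60, 48 mm), top faces at 100, 68 and 36 mm. A 16 mm post, 106 mm high, stands 60 mm from the axis on the +x side. Base plate 150 x 110 x 12 mm.
- ring_stand_top (a point): centre of the top ring's mouth, 100 mm above the worktop on the rings' axis. The 24 mm pin passes the top and middle rings and is stopped by the bottom one, its centre then 106 mm and its upper end 176 mm above the worktop.
Mind the look-alikes: they are no part of the job. What is shaped like the part that bears pin_middle_centre but green or yellow is not meant.

How it is judged:
By the outcome, as a careful person would: the job done as asked, in the order asked, and still so for the second after the job is handed in, with the robot touching nothing.
It also fails if it takes over 38 s, if anything falls off the work surface, if the arm or the gripper's body presses on something with over 40 N, if the wrist force passes 120 N, or if a joint passes its speed limit or range.

## Working session

There is one attempt and no reset: what is moved stays moved. The work goes in short steps, Python scripts to look and compute and a tool call to move; the robot and the scene stay as the last step left them, time stands still between calls to the robot, and variables do not carry over. Pictures are saved under pics/ and viewed, at most 10 in all, crops included, and the job is handed in when it is done.

Besides the shell and the picture viewer there is one more tool, called after "Call:" as name(argument=value, ...) on one line, values as JSON. step_arm: Moves the arm, as the interface text tells. Shift numbers are shares of 80 mm and turn numbers shares of 2 pi rad, none past 1 either way. Its arguments: {"type":"object","properties":{"series":{"type":"string"}},"required":["series"]}

```bash
mkdir -p pics
cat > h.py <<'E'
import numpy as np, cv2
from plant import readout, vision, order, models
from scipy.spatial.transform import Rotation as R
def pose():
    o=readout.get_obs(); T=np.eye(4)
    T[:3,:3]=R.from_euler('xyz',o['tcp_rot']).as_matrix(); T[:3,3]=o['tool_pos']; return T
def w2(c,T=None):
    # camera->world 4x4
    if 'mount' in c: return T@np.array(c['mount'])
    M=np.eye(4); M[:3,:3]=cv2.Rodrigues(np.array(c['rvec'],float))[0]; M[:3,3]=np.ravel(c['tvec']); return np.linalg.inv(M)
def f(c): return 192/np.tan(np.radians(c['fovy'])/2)
def ray(c,p,T=None):
    M=w2(c,T); d=M[:3,:3]@np.array([(p[0]-c['cx'])/f(c),(p[1]-c['cy'])/f(c),1]); return M[:3,3],d
def atz(c,p,z,T=None):
    o,d=ray(c,p,T); return o+d*(z-o[2])/d[2]
def cloud(c,T=None):
    D=c['depth']; v,u=np.mgrid[:384,:512]; M=w2(c,T)
    P=np.stack([(u-c['cx'])/f(c)*D,(v-c['cy'])/f(c)*D,D],-1)
    return P@M[:3,:3].T+M[:3,3]
def save(c,n): cv2.imwrite('pics/'+n,c['frame'][:,:,::-1])
E
python3 - <<'E'
from h import *
ims=[]
for n in ['top','scene']:
    c=vision.capture(n); ims.append(c['frame'])
    for t,z in [('pin_middle_centre',80),('pin_thick_centre',80),('pin_thin_centre',80),('ring_stand_top',100),('ring_stand',0)]:
        for r in models.pinpoint(c,t)[:4]: print(n,t,np.round(r['position']),round(r['p'],2),np.round(atz(c,r['position'],z)))
    if n=='top': np.savez('top.npz',P=cloud(c))
cv2.imwrite('pics/a.png',cv2.resize(np.vstack(ims),(800,1200))[:600,:,::-1]);cv2.imwrite('pics/b.png',cv2.resize(ims[1],(800,600))[:,:,::-1])
o=readout.get_obs();print(o)
E
```

```text
top pin_middle_centre [217. 160.] 0.65 [650.  36.  80.]
top pin_middle_centre [202. 192.] 0.64 [560.  76.  80.]
top pin_middle_centre [195. 223.] 0.62 [477.  91.  80.]
top pin_middle_centre [343. 208.] 0.36 [ 523. -305.   80.]
top pin_thick_centre [159. 200.] 0.69 [539. 189.  80.]
top pin_thin_centre [251. 189.] 0.54 [571. -56.  80.]
top ring_stand_top [356. 199.] 0.83 [ 546. -334.  100.]
top ring_stand [345. 205.] 0.91 [ 537. -328.    0.]
scene pin_middle_centre [219. 180.] 0.91 [568.  80.  80.]
scene pin_middle_centre [255. 177.] 0.66 [643.  23.  80.]
scene pin_middle_centre [185. 196.] 0.62 [454.  80.  80.]
scene pin_thick_centre [183. 174.] 0.68 [533. 189.  80.]
scene pin_thin_centre [259. 196.] 0.76 [568. -61.  80.]
scene ring_stand_top [350. 233.] 0.79 [ 540. -328.  100.]
scene ring_stand [346. 275.] 0.85 [ 539. -329.    0.]
{'time': 0.6, 'joint_positions': array([ 1.18300769e+00,  3.41972818e-01,  1.52412676e+00, -2.86282598e-05,
        1.27540511e+00, -1.46007373e-01]), 'dq': array([-6.84006347e-05,  6.54477014e-05,  1.30777792e-03,  6.65909564e-04,
       -9.34092229e-04,  7.21786900e-04]), 'tau': array([ 1.36503615e-03, -4.30932248e+01, -2.44393820e+01,  7.20004854e-02,
        4.82659810e-02, -2.07518627e-05]), 'tool_pos': array([125.69404947, 509.73484917, 226.7452683 ]), 'tcp_rot': array([3.14150962e+00, 3.98944492e-05, 2.89981972e+00]), 'contact_force': array([-0.85500537,  1.21953914,  0.06199566]), 'moment': array([ 0.00485092, -0.02873834,  0.02681453]), 'finger_force': 0.0, 'grip_width': 92.01619355050464}
```

View pics/a.png

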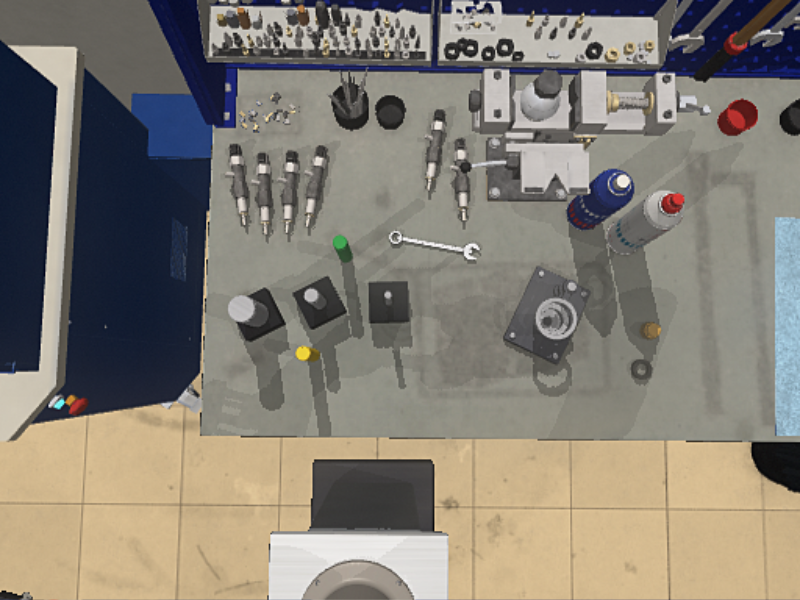

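View pics/b.png

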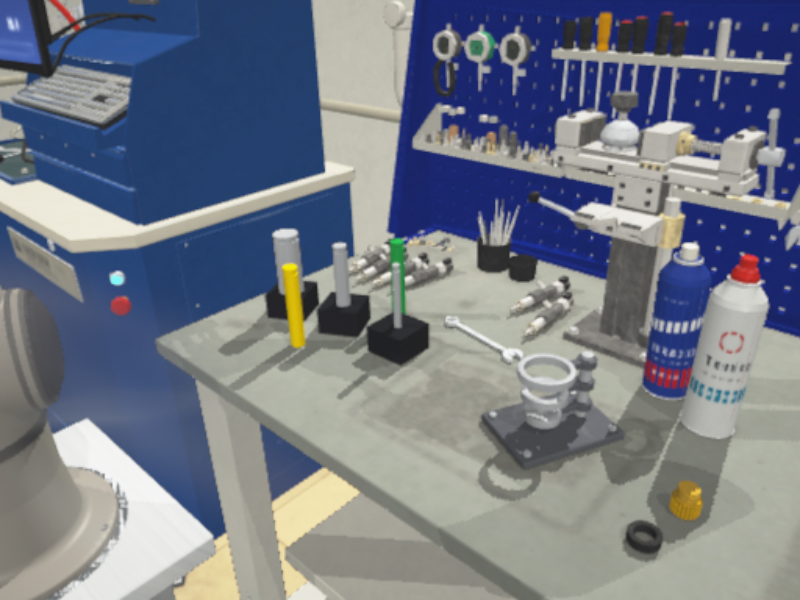

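Candidates for the middle pin, top image px (512 wide): grey pin in the centre block (202,192); green look-alike (217,160); yellow look-alike (195,223); thick pin (159,200); thin pin (251,189). The one I want is the grey, mid-thickness pin at (202,192). Next I refine its position from depth and check the crop.

Run:
```python
from h import *
c=vision.capture('top'); P=cloud(c); print('campos',w2(c)[:3,3])
X,Y,Z=P[...,0],P[...,1],P[...,2]
def near(x,y,r,z0,z1):
    m=(np.hypot(X-x,Y-y)<r)&(Z>z0)&(Z<z1)&(c['depth']>0); q=P[m]
    print((x,y),len(q), q.size and (np.round(q.mean(0),1),np.round((q.min(0)+q.max(0))/2,1),np.round(np.ptp(q,axis=0),1)))
near(563,78,35,143,160); near(536,189,40,143,160); near(569,-58,30,143,160); near(648,33,35,125,160); near(465,86,35,125,160)
near(543,-331,50,94,103); near(543,-331,90,103,112)
for y in range(200,700,50):
    print(y,[ (int(Z[m].max()) if (m:=(abs(X-x)<25)&(abs(Y-y)<25)&(c['depth']>0)).any() else None) for x in range(100,700,50)])
s=c['frame']; a=cv2.resize(s[140:250,130:280],(750,550),interpolation=cv2.INTER_CUBIC); cv2.imwrite('pics/c.png',a[:,:,::-1])
```

```text
campos [ 449.17921865  -59.80511896 1192.96901546]
(563, 78) 70 (array([561.8,  74.8, 149.7]), array([561.6,  74.6, 149.8]), array([20.7, 20.9, 12.8]))
(536, 189) 239 (array([539.1, 186.3, 149.7]), array([539.6, 186.4, 150. ]), array([40.9, 42. , 11.9]))
(569, -58) 17 (array([564.5, -48.7, 150. ]), array([564.3, -48.9, 151.3]), array([ 7.5, 10.2,  7.5]))
(648, 33) 73 (array([650.4,  31.4, 138.8]), array([650.5,  31.2, 134.9]), array([21.5, 22.3, 19.1]))
(465, 86) 75 (array([468.6,  86.9, 138.9]), array([468.5,  87. , 135. ]), array([20.3, 22.5, 18.2]))
(543, -331) 267 (array([ 539.4, -335.6,   99.5]), array([ 543.5, -332.3,   98.5]), array([90.5, 68.6,  8.9]))
(543, -331) 51 (array([ 571.5, -349.5,  105. ]), array([ 549.8, -334. ,  106.5]), array([93.3, 64.3,  7. ]))
200 [-842, -847, -847, -850, 2, 5, 7, 6, 154, 155, 48, 8]
250 [-848, -844, -847, -856, 1, 5, 7, 7, 5, 6, 6, 6]
300 [-843, -844, -846, -846, 2, 6, 5, 8, 4, 5, 4, 5]
350 [-848, -847, -842, None, None, None, None, None, None, None, None, None]
400 [-842, 306, -840, -858, None, None, None, None, None, None, None, None]
450 [239, 317, -848, -851, None, None, None, None, None, None, None, None]
500 [-843, -844, -842, -853, -770, -15, 113, 221, 226, 230, 236, 243]
550 [-841, -846, -846, -846, 113, 114, 113, 217, 221, 229, 234, 238]
600 [-844, -851, -846, -840, 112, 112, 112, 111, None, None, None, None]
650 [-846, -846, -844, -849, -845, None, None, None, None, None, None, None]
```

View pics/c.png

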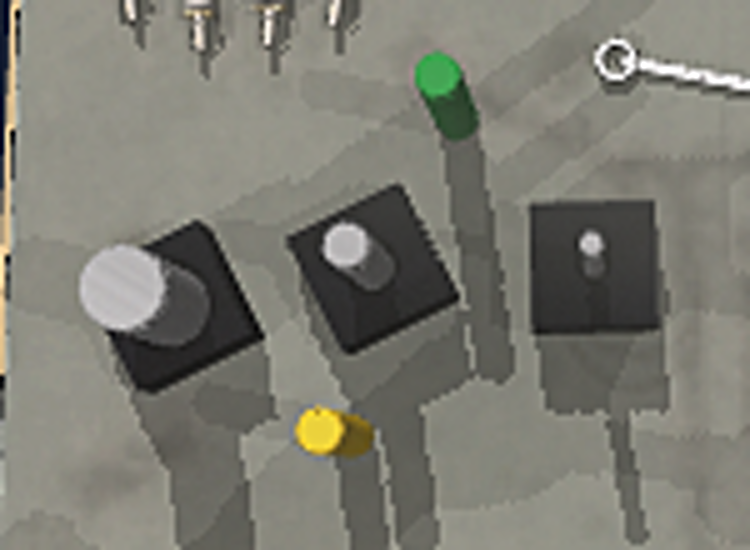

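The crop shows the grey mid-thickness pin upright in the centre block, its top at crop (347,243) = image (199,189). The green and yellow pins stand loose without blocks. Next I raise the arm and travel over.

Call:
step_arm(series="-1 0 -0.6 -1 0 0 0; -1 0 -0.6 -1 0 0 0; -1 0 -0.6 -1 0 0 0")

```text
time: 0.95
tool_pos: [114.3, 463.4, 312.0]
tcp_rot: [3.133, 0.002, 2.9]
contact_force: [0.4, 1.0, 0.5]
grip_width: 91.7
finger_force: 0.0
```

Call:
step_arm(series="-1 -1 -0.6 0 0 0 0; -1 -1 -0.6 0 0 0 0; -1 -1 -0.6 0 0 0 0")

```text
time: 1.25
tool_pos: [182.9, 394.9, 306.4]
tcp_rot: [-3.141, 0.001, 2.896]
contact_force: [0.0, 0.2, 0.1]
grip_width: 91.9
finger_force: 0.0
```

Call:
step_arm(series="-1 -1 -0.6 0 0 0 0; -1 -1 -0.6 0 0 0 0; -1 -1 -0.6 0 0 0 0")

```text
time: 1.55
tool_pos: [249.2, 329.3, 306.3]
tcp_rot: [-3.141, 0.001, 2.895]
contact_force: [0.1, 0.7, -0.1]
grip_width: 92.0
finger_force: 0.0
```

Call:
step_arm(series="-1 -1 -0.6 0 0 0 0; -1 -1 -0.6 0 0 0 0; -1 -1 -0.6 0 0 0 0")

```text
time: 1.85
tool_pos: [315.3, 263.8, 306.2]
tcp_rot: [-3.141, 0.001, 2.895]
contact_force: [-0.8, 0.8, 0.4]
grip_width: 91.6
finger_force: 0.0
```

Call:
step_arm(series="-1 -1 -0.5 0 0 0 0; -1 -1 -0.5 0 0 0 0; -1 -1 -0.5 0 0 0 0")

```text
time: 2.15
tool_pos: [383.2, 206.6, 306.0]
tcp_rot: [-3.141, 0.0, 2.896]
contact_force: [-0.1, 0.7, 1.0]
grip_width: 92.2
finger_force: 0.0
```

Call:
step_arm(series="-1 -1 -0.5 0 0 0 0; -1 -1 -0.5 0 0 0 0; -1 -1 -0.5 0 0 0 0")

```text
time: 2.45
tool_pos: [451.1, 148.9, 305.8]
tcp_rot: [-3.141, -0.0, 2.897]
contact_force: [-0.6, 1.3, 0.1]
grip_width: 92.0
finger_force: 0.0
```

Call:
step_arm(series="-1 -1 -0.5 0 0 0 0.094; -1 -1 -0.5 0 0 0 0.094; -1 -1 -0.5 0 0 0 0.094; -1 -1 -0.5 0 0 0 0.094; -1 -1 -0.5 0 0 0 0.094; -1 -1 -0.5 0 0 0 0.094")

```text
time: 3.05
tool_pos: [516.4, 93.4, 306.6]
tcp_rot: [3.141, -0.001, 2.314]
contact_force: [-0.3, 0.6, -0.4]
grip_width: 92.0
finger_force: 0.0
```

Run:
```python
from h import *
T=pose(); c=vision.capture('wrist'); save(c,'d.png'); print(np.round(T,3)); print(np.round(c['mount'],2))
for r in models.pinpoint(c,'pin_middle_centre')[:5]: print(np.round(r['position']),r['p'],np.round(atz(c,r['position'],80,T)))
P=cloud(c,T); X,Y,Z=P[...,0],P[...,1],P[...,2]
m=(np.hypot(X-562,Y-75)<35)&(Z>143)&(Z<158)&(c['depth']>0); q=P[m]
if len(q): print(len(q),q.mean(0),(q.min(0)+q.max(0))/2,np.ptp(q,axis=0)); t=(q.min(0)+q.max(0))/2; print('shift mm tool',T[:3,:3].T@(t-T[:3,3]))
```

```text
[[-6.77000e-01  7.36000e-01 -0.00000e+00  5.16421e+02]
 [ 7.36000e-01  6.77000e-01  1.00000e-03  9.33900e+01]
 [ 1.00000e-03  0.00000e+00 -1.00000e+00  3.06611e+02]
 [ 0.00000e+00  0.00000e+00  0.00000e+00  1.00000e+00]]
[[   0.     -0.96   -0.28   73.4 ]
 [   1.      0.     -0.     -0.18]
 [   0.     -0.28    0.96 -158.14]
 [   0.      0.      0.      1.  ]]
[275. 200.] 0.92 [565.  76.  80.]
[298. 264.] 0.86 [645.  35.  80.]
[221. 138.] 0.71 [469.  89.  80.]
451 [562.10112603  76.17654941 149.97467858] [562.81165619  75.32822045 147.93018893] [23.63646975 23.63149448  8.00187046]
shift mm tool [-44.80868935  21.90502776 158.65113193]
```

View pics/d.png

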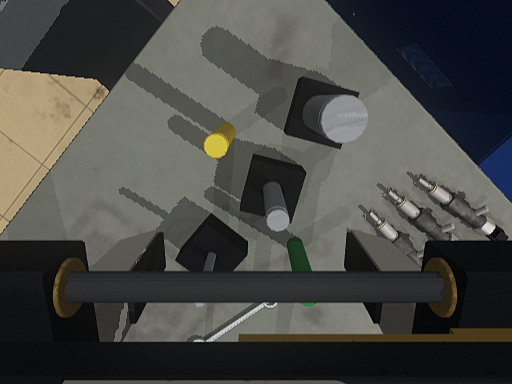

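The wrist view shows the grey pin's top at (277,218), about (562,76), with the thick, thin, yellow and green pins clear of the jaw axis. Descending over it.

Call:
step_arm(series="-1 -0.56 0.27 0.3 0 0 0; -1 -0.56 0.27 1 0 0 0; -1 -0.56 0.27 1 0 0 0; -1 -0.56 0.27 1 0 0 0")

```text
time: 3.55
tool_pos: [561.8, 73.7, 225.6]
tcp_rot: [-3.139, -0.003, 2.31]
contact_force: [-0.1, -0.3, -0.6]
grip_width: 91.8
finger_force: 0.0
```

Run:
```python
from h import *
T=pose(); c=vision.capture('wrist'); save(c,'e.png')
P=cloud(c,T); X,Y,Z=P[...,0],P[...,1],P[...,2]
m=(np.hypot(X-562,Y-75)<35)&(Z>143)&(Z<158)&(c['depth']>0); q=P[m]
print(len(q)); t=(q.min(0)+q.max(0))/2; print(t,np.ptp(q,axis=0),'shift mm tool',T[:3,:3].T@(t-T[:3,3]))
```

```text
835
[562.84498102  75.91234756 148.20169655] [23.48481097 23.25036182  8.11902308] shift mm tool [ 0.67897631  2.43949503 77.36677523]
```

Call:
step_arm(series="-1 0 0.015 0.5 0 0 0; -1 0 0.015 0.9 0 0 0; -1 0 0.015 1 0 0 0; -1 0 0.015 1 0 0 0")

```text
time: 4.0
tool_pos: [564.3, 74.5, 148.0]
tcp_rot: [3.141, 0.0, 2.31]
contact_force: [-0.3, 0.4, 0.5]
grip_width: 91.8
finger_force: 0.0
```

Call:
step_arm(series="-1 0 0 0.2 0 0 0; -1 0 0 0.35 0 0 0; -1 0 0 0.35 0 0 0; -1 0 0 0.35 0 0 0; 1 0 0 0.35 0 0 0; 1 0 0 0.35 0 0 0; 1 0 0 0.35 0 0 0; 1 0 0 0.35 0 0 0; 1 0 0 0.35 0 0 0; 1 0 0 0.35 0 0 0; 1 0 0 0.35 0 0 0; 1 0 0 0.35 0 0 0; 1 0 0 0.35 0 0 0; 1 0 0 0.35 0 0 0")

```text
time: 5.4
tool_pos: [564.1, 74.1, 118.7]
tcp_rot: [3.141, 0.0, 2.309]
contact_force: [-0.3, 1.1, -0.2]
grip_width: 23.4
finger_force: 30.0
```

Call:
step_arm(series="1 0 0 -0.15 0 0 0; 1 0 0 -0.3 0 0 0; 1 0 0 -0.5 0 0 0; 1 0 0 -0.7 0 0 0; 1 0 0 -0.9 0 0 0; 1 0 0 -1 0 0 0; 1 0 0 -1 0 0 0")

```text
time: 6.1
tool_pos: [564.8, 74.1, 200.6]
tcp_rot: [3.139, 0.002, 2.309]
contact_force: [0.6, 0.3, -0.6]
grip_width: 23.2
finger_force: 30.0
```

Call:
step_arm(series="1 0 0 -0.3 0 0 0; 1 0 0 -0.6 0 0 0; 1 0 0 -0.9 0 0 0; 1 0 0 -1 0 0 0; 1 0 0 -1 0 0 0; 1 0 0 -1 0 0 0")

```text
time: 6.7
tool_pos: [563.5, 74.1, 277.2]
tcp_rot: [-3.14, -0.002, 2.309]
contact_force: [-0.7, -0.0, -1.4]
grip_width: 23.5
finger_force: 30.0
```

Run:
```python
from h import *
T=pose(); print(readout.get_obs()['grip_width']); c=vision.capture('scene'); t=vision.capture('top')
a=cv2.resize(c['frame'][80:300,100:420],(800,550)); cv2.imwrite('pics/f.png',a[:,:,::-1])
P=cloud(t); X,Y,Z=P[...,0],P[...,1],P[...,2]
# ring fit
m=(np.hypot(X-540,Y+332)<40)&(Z>94)&(Z<103); q=P[m][:,:2]; q=q[np.hypot(*(q-[542,-332]).T)<42]
(x,y),r=cv2.minEnclosingCircle(q.astype(np.float32)); A=np.c_[2*q,np.ones(len(q))]; s=np.linalg.lstsq(A,(q**2).sum(1),rcond=None)[0]
print('enc',x,y,r,'fit',s[:2],np.sqrt(s[2]+s[:2]@s[:2]))
for n,i in(('top',t),('scene',c)):
  for r in models.pinpoint(i,'ring_stand_top')[:1]: print(n,atz(i,r['position'],100))
g=np.array([x,y,T[2,3]]); print(np.round(T,3),'shift to enc',T[:3,:3].T@(g-T[:3,3]))
```

```text
23.50297566191132
enc 539.4854125976562 -332.9119873046875 39.52245330810547 fit [ 535.50940571 -333.47098189] 32.068082668077885
top [ 531.74603765 -336.61030599  100.        ]
scene [ 540.39333288 -331.08521482  100.        ]
[[-6.73000e-01  7.40000e-01 -2.00000e-03  5.63466e+02]
 [ 7.40000e-01  6.73000e-01  0.00000e+00  7.40780e+01]
 [ 2.00000e-03 -2.00000e-03 -1.00000e+00  2.77186e+02]
 [ 0.00000e+00  0.00000e+00  0.00000e+00  1.00000e+00]] shift to enc [-2.84867661e+02 -2.91662007e+02  1.38415892e-02]
```

View pics/f.png

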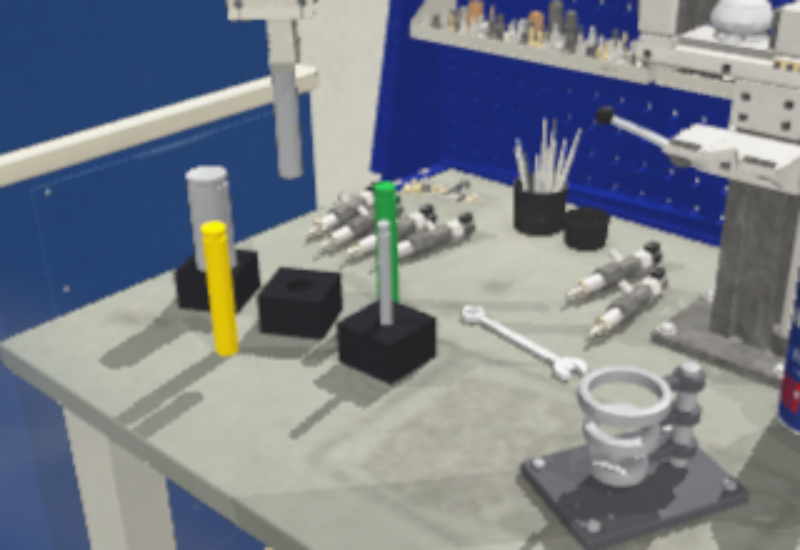

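The pin is out and held upright at crop (288,120), and the other pins have not moved. Travelling to the ring stand.

Call:
step_arm(series="1 -0.3 -0.3 0 0 0 0; 1 -0.6 -0.6 0 0 0 0; 1 -0.9 -0.9 0 0 0 0; 1 -0.9 -0.9 0 0 0 0")

```text
time: 7.3
tool_pos: [558.9, -31.3, 278.0]
tcp_rot: [-3.14, 0.0, 2.305]
contact_force: [1.4, 0.5, -2.0]
grip_width: 23.4
finger_force: 30.0
```

Call:
step_arm(series="1 -0.3 -0.3 0 0 0 0; 1 -0.6 -0.6 0 0 0 0; 1 -0.9 -0.9 0 0 0 0; 1 -0.9 -0.9 0 0 0 0")

```text
time: 7.7
tool_pos: [554.2, -132.5, 277.9]
tcp_rot: [-3.14, -0.0, 2.305]
contact_force: [0.1, 0.5, -1.5]
grip_width: 23.6
finger_force: 30.0
```

Call:
step_arm(series="1 -0.3 -0.3 0 0 0 0; 1 -0.6 -0.6 0 0 0 0; 1 -0.9 -0.9 0 0 0 0; 1 -0.9 -0.9 0 0 0 0; 1 -0.9 -0.9 0 0 0 0")

```text
time: 8.2
tool_pos: [549.7, -230.5, 278.0]
tcp_rot: [3.141, -0.002, 2.308]
contact_force: [1.3, 0.5, -1.5]
grip_width: 23.2
finger_force: 30.0
```

```bash
cat > ring.py <<'E'
from h import *
import sys
T=pose(); c=vision.capture('wrist'); save(c,sys.argv[1])
P=cloud(c,T); X,Y,Z=P[...,0],P[...,1],P[...,2]; ok=c['depth']>0
m=ok&(np.hypot(X-538,Y+333)<55)&(Z>95)&(Z<103); q=P[m][:,:2]
ctr=np.array([538.,-333.])
# keep ring annulus (28..36), circle fit by robust residual to annulus
from scipy.optimize import least_squares
def res(p):
    r=np.hypot(*(q-p).T); return np.clip(np.abs(r-32)-4,0,12)
best=min(((np.sum(res([x,y])),x,y) for x in np.arange(523,556,1) for y in np.arange(-350,-316,1)))
print(len(q),'annulus',best, 'dist range',np.percentile(np.hypot(*(q-best[1:]).T),[2,50,98]))
for r in models.pinpoint(c,'ring_stand_top')[:2]: print(r['p'],r['position'],atz(c,r['position'],100,T))
# held pin points
L=(np.concatenate([P[ok],np.ones((ok.sum(),1))],1)@np.linalg.inv(T).T)[:,:3]
for z0 in range(5,115,15):
    k=L[(abs(L[:,0])<30)&(abs(L[:,1])<30)&(L[:,2]>z0)&(L[:,2]<z0+15)&(P[ok][:,2]>120)]
    if len(k): print(z0,len(k),np.round(k.min(0),1),np.round(k.max(0),1))
g=np.array([best[1],best[2],T[2,3]]); print(T[:3,3],'shift',T[:3,:3].T@(g-T[:3,3]))
E
python3 ring.py g.png
```

```text
844 annulus (np.float64(4.009022726492862), np.int64(535), np.int64(-333)) dist range [28.22587057 32.43295562 35.9381069 ]
0.63 [177.1, 231.5] [ 532.16803179 -334.19683054  100.        ]
5 371 [  1.8 -12.1   5. ] [14.2 11.7 19.9]
20 294 [  1.7 -12.1  20. ] [14.3 11.8 34.9]
35 240 [  2.4 -12.1  35.1] [14.1 11.6 49.9]
50 195 [  1.7 -12.   50. ] [14.2 11.8 64.9]
65 157 [  2.5 -12.   65.1] [13.9 11.6 79.8]
80 137 [  2.8 -12.   80. ] [13.9 11.5 94.9]
95 97 [  2.1 -12.   95. ] [ 13.9  11.8 107.7]
[ 549.72786354 -230.49191334  278.03280056] shift [-65.96678022 -79.8322184   -0.13641389]
```

View pics/g.png

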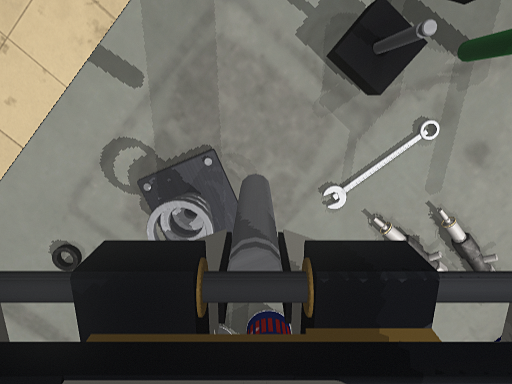

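The wrist view shows the pin held straight at (255,215), with its axis about 2 mm to tool +x. The ring mouth is at (180,225), about (535,-333).

Call:
step_arm(series="1 -0.3 -0.35 0 0 0 0; 1 -0.6 -0.7 0 0 0 0; 1 -0.85 -1 0 0 0 0; 1 -0.85 -1 0 0 0 0; 1 -0.85 -1 0 0 0 0; 1 -0.85 -1 0.3 0 0 0; 1 -0.85 -1 0.6 0 0 0; 1 -0.85 -1 0.6 0 0 0; 1 -0.85 -1 0.6 0 0 0")

```text
time: 9.2
tool_pos: [536.9, -333.7, 231.3]
tcp_rot: [3.141, -0.0, 2.311]
contact_force: [-0.2, -1.3, -1.6]
grip_width: 23.3
finger_force: 30.0
```

```bash
python3 ring.py i.png
python3 - <<'E'
from h import *
c=vision.capture('scene')
a=c['frame'][180:310,280:420]; b=cv2.imread('pics/i.png')[100:260,150:390][:,:,::-1]
a=cv2.resize(a,(400,371)); b=cv2.resize(b,(400,371)); cv2.imwrite('pics/j.png',np.hstack([a,b])[:,:,::-1])
E
```

```text
1824 annulus (np.float64(1038.2820164687016), np.int64(535), np.int64(-334)) dist range [27.5320021  32.35289629 50.97325459]
0.68 [251.4, 179.7] [ 532.65853978 -333.62012886  100.        ]
5 365 [  1.8 -12.1   5. ] [14.4 11.7 20. ]
20 299 [  2.2 -12.1  20. ] [14.2 11.7 35. ]
35 235 [  2.3 -12.   35.1] [14.2 11.6 49.9]
50 195 [  1.8 -12.   50.1] [14.1 11.8 64.9]
65 158 [  2.5 -12.   65.1] [14.  11.6 80. ]
80 135 [  2.3 -12.   80. ] [14.1 11.4 94.8]
95 97 [  1.9 -12.   95.1] [ 13.9  11.8 107.8]
[ 536.87052087 -333.73465066  231.33751706] shift [ 1.06552395e+00 -1.56010168e+00 -2.40750865e-04]
```

View pics/j.png

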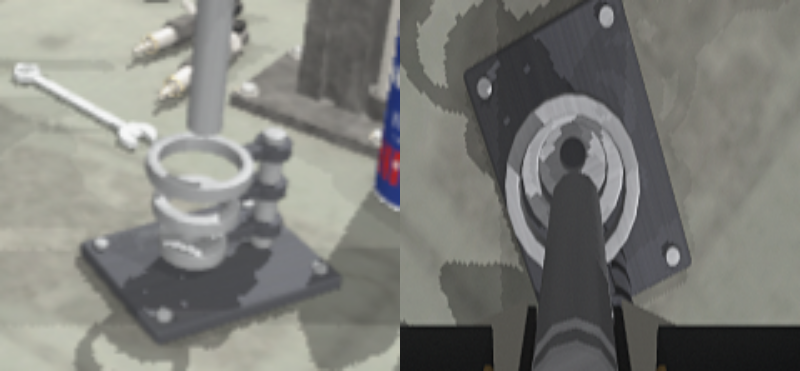

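The pin tip sits over the ring mouth, about 1–2 mm off, and the radial clearance is 8 mm. Lowering with a small correction.

Call:
step_arm(series="1 -0.01 -0.015 0.1 0 0 0; 1 -0.01 -0.015 0.2 0 0 0; 1 -0.01 -0.015 0.3 0 0 0; 1 -0.01 -0.015 0.4 0 0 0; 1 -0.01 -0.015 0.5 0 0 0; 1 -0.01 -0.015 0.6 0 0 0; 1 -0.01 -0.015 0.7 0 0 0; 1 -0.01 -0.015 0.8 0 0 0; 1 -0.01 -0.015 0.9 0 0 0; 1 -0.01 -0.015 0.9 0 0 0; 1 -0.01 -0.015 0.9 0 0 0")

```text
time: 10.45
tool_pos: [536.0, -336.6, 158.6]
tcp_rot: [3.142, -0.0, 2.309]
contact_force: [-0.4, 0.3, -2.1]
grip_width: 23.1
finger_force: 30.0
```

Call:
step_arm(series="1 0 0 0.04 0 0 0; 1 0 0 0.08 0 0 0; 1 0 0 0.11 0 0 0; 1 0 0 0.14 0 0 0; 1 0 0 0.14 0 0 0; 1 0 0 0.14 0 0 0")

```text
time: 11.05
tool_pos: [536.0, -336.6, 147.5]
tcp_rot: [3.142, -0.0, 2.309]
contact_force: [1.2, -0.3, -1.1]
grip_width: 22.9
finger_force: 30.0
```

Call:
step_arm(series="1 0 0.01 0.01 0 0 0; 1 0 0.01 0.02 0 0 0; 1 0 0.01 0.03 0 0 0; 1 0 0.01 0.03 0 0 0; 1 0 0.01 0.03 0 0 0")

```text
time: 11.55
tool_pos: [536.5, -336.0, 145.1]
tcp_rot: [3.142, -0.0, 2.309]
contact_force: [-0.1, 0.5, -1.8]
grip_width: 23.4
finger_force: 30.0
```

Call:
step_arm(series="1 0 0 0.007 0 0 0; 1 0 0 0.014 0 0 0; 1 0 0 0.014 0 0 0; 1 0 0 0.014 0 0 0")

```text
time: 11.95
tool_pos: [536.8, -336.2, 144.7]
tcp_rot: [3.141, 0.001, 2.309]
contact_force: [-0.9, 0.3, 5.3]
grip_width: 23.7
finger_force: 30.0
```

The upward force of 5.3 N came at the expected height, so the pin rests on the bottom ring. Letting go.

Call:
step_arm(series="0.4 0 0 0 0 0 0; 0.4 0 0 0 0 0 0; 0.4 0 0 0 0 0 0; -0.3 0 0 0 0 0 0; -0.3 0 0 0 0 0 0; -1 0 0 0 0 0 0; -1 0 0 0 0 0 0; -1 0 0 0 0 0 0; -1 0 0 0 0 0 0; -1 0 0 0 0 0 0")

```text
time: 12.95
tool_pos: [536.5, -336.0, 144.0]
tcp_rot: [3.142, -0.0, 2.309]
contact_force: [0.6, 0.0, 0.5]
grip_width: 79.0
finger_force: 0.0
```

Call:
step_arm(series="-1 0 0 -0.2 0 0 0; -1 0 0 -0.4 0 0 0; -1 0 0 -0.7 0 0 0; -1 0 0 -1 0 0 0; -1 0 0 -1 0 0 0; -1 0 0 -1 0 0 0")

```text
time: 13.55
tool_pos: [536.5, -336.0, 223.9]
tcp_rot: [3.141, 0.0, 2.309]
contact_force: [-0.1, -0.8, -0.1]
grip_width: 91.8
finger_force: 0.0
```

Call:
step_arm(series="-1 0 0 -0.3 0 0 0; -1 0 0 -0.7 0 0 0; -1 0 0 -0.7 0 0 0; -1 0 0 -0.7 0 0 0; -1 0 0 -0.7 0 0 0")

```text
time: 14.05
tool_pos: [535.9, -335.6, 277.8]
tcp_rot: [-3.141, -0.004, 2.309]
contact_force: [0.4, -0.6, -1.3]
grip_width: 91.9
finger_force: 0.0
```

Run:
```python
from h import *
T=pose(); w=vision.capture('wrist'); c=vision.capture('scene'); P=cloud(w,T)
m=(np.hypot(P[...,0]-536,P[...,1]+334)<25)&(w['depth']>0)
for z in range(105,185,12):
    q=P[m&(P[...,2]>z)&(P[...,2]<z+12)]
    if len(q): print(z,len(q),q.min(0),q.max(0))
a=cv2.resize(c['frame'][80:300,130:430],(480,352)); b=cv2.resize(w['frame'],(320,352))
cv2.imwrite('pics/k.png',np.hstack([a,b])[:,:,::-1])
```

```text
105 49 [ 523.56082487 -341.7499144   105.06077255] [ 543.30647034 -323.12860646  116.97744592]
117 55 [ 523.51820107 -340.46355158  117.30521271] [ 541.68372912 -322.87596053  128.94719858]
129 55 [ 523.52169693 -341.97818747  129.00629425] [ 543.67090166 -322.94400777  140.83092221]
141 74 [ 523.55338224 -341.05259029  141.29011867] [ 541.68672963 -322.97225967  152.97640472]
153 83 [ 523.44934172 -342.02128109  153.29962157] [ 543.35856294 -322.97436429  164.98255613]
165 644 [ 523.54324283 -345.90845937  165.00669054] [ 547.02554306 -323.0791887   176.99634607]
177 70 [ 523.99313954 -343.27237463  177.00446665] [ 545.88942747 -323.96823274  178.34822305]
```

View pics/k.png

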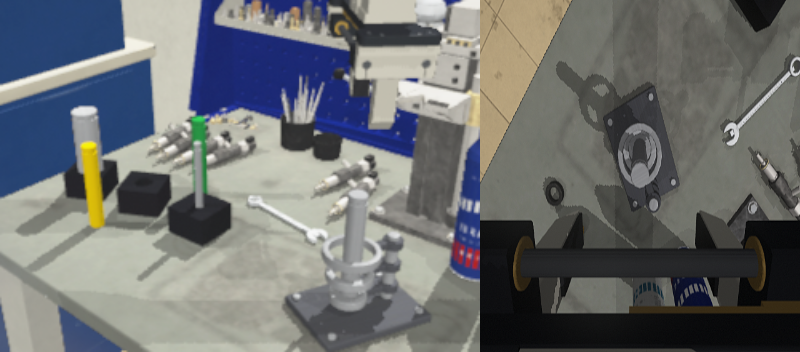

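The pin stands upright in the rings at (355,250), with its top at about 177 mm. The thick and thin pins are still in their blocks, and the gripper is clear.

```bash
python3 -c "
from plant import order; print(order.close_job())"
```

```text
the job is handed in; nothing more can be done
None
```

The 24 mm pin was lowered through the top and middle rings until the bottom one stopped it, and it was released standing upright there; the other two pins are still in their blocks, and the job is handed in at about 14 s of the 38 s allowed.

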